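# Share out ferrite cores from a picking bin

## Robot

A 7-joint arm with a two-finger parallel gripper is mounted at the origin on a cart in front of the work surface, level with it; the furniture and walls round the work are solid. World frame = base frame: x ahead of the robot, y to its left, z up, the work surface at z = 0. Lengths are in m, angles in rad, forces in N, time in s.
With the tool pointing down it reaches from about 0.425 to 1.025 m from the base axis. Payload 3.6 kg.
Tool frame: the origin (TCP) lies at the very end of the fingers, on their centre line; the grasp point (between the pads) lies 19 mm behind it; z points along the fingers, y is the line along which they close (so a half turn about z gives the same grasp; the last joint's range is limited). The gripper opens to 85 mm and grips with 20 to 120 N. Pads are 22 mm wide; open, the fingers measure 114 mm over their backs; the gripper's body (76 mm by 85 mm) begins 54 mm behind the grasp point. The pads swing forward as they close: fully open they stand 13 mm farther back than shut.
Start: joints at [-1.389, 0.591, 0.048, 1.609, -0.033, 0.943, -0.034], TCP at [0.197, 0.698, 0.231] pointing down, gripper open.
Joint ranges: [-2.69, 2.69], [-0.47, 2.24], [-1.27, 1.36], [0.19, 2.51], [-1.53, 4.68], [0.08, 2.07], [-3.09, 3.09]. Speed limits (rad/s): [2.57, 2.57, 3.14, 3.14, 3.14, 3.14, 3.14].

## Interface

Orientations are given as a unit quaternion [x, y, z, w].
In Python, from rig import bot gives the robot as it stands.
- The arm moves only by the shell command python3 shift.py 'ROWS' [FORCE]. ROWS is a JSON object with one list for each field, all of the same length, 1 to 5, a row being the entries at one place: wx, wy, wz (a rotation vector in units of 0.2 rad), dx, dy, dz (the shift in shares of the most that a row can go, 1 being 50 mm), finger_gap (the finger opening in m); each row shifts and turns the commanded pose from where the row before left it, along the tool's axes as they then stand; what a row does not reach is not made up. A row lasts 1/10 s, in which the tool goes at most 0.05 m and 0.15 rad, less where a joint would pass 70% of its speed; a pose out of reach is approached as far as the arm can. The fingers move at their own pace and stop on an object; FORCE is the grip in N (left out, the last holds). Time passes only in rows, so rows that do not move let the fingers close. It prints the time, the measured TCP pose, the force, the opening and the grip force at its end. Input that does not fit is refused with a message, and nothing moves.
- bot.state(): the state, without advancing time (a new reading comes with each control period).
- bot.grab_frame(name): name is "scene" or "top" or "wrist"; returns a dict with "pixels" (420x560x3 uint8, red, green, blue), "intrinsics" (3x3 intrinsics, pixels), "R" (3x3) and "t" (3): a world point X has camera coordinates R X + t; the wrist camera has in their place "hand_eye" (4x4, takes a point from camera to tool coordinates, whose origin is the TCP and whose axes are the flange's). Camera axes: x right, y down, z forward; pixel columns grow to the right and rows downward; lengths in m; the calibration is good to about 2 mm. The wrist camera is an equidistant fisheye: a pixel r from the principal point sees the ray r / f radians off the axis. A picture is of the moment at which its call begins: read the wrist's pose just before it. There is no depth.
- bot.job_done(): hands the job in; it is judged then, once.
The state is a dict: "t": time; "joint_positions": joint angles; "joint_velocities": joint speeds; "tau": joint torques, N m; "tool_pos": TCP position; "orientation": TCP orientation; "contact_force": force on the tool from outside, world axes, zero at the start; "moment": the same for the moment, N m; "gripper_width": finger opening in m; "grasp_force": force on a finger pad.
Only numpy, scipy, OpenCV 4.12 (cv2) and the standard library are available. Lean on these libraries where they do the work, as an engineer would, in place of code of your own. Each camera call takes 0.05 s, during which the arm holds its last target. There are 200 camera calls.

## Task

Lift the red picking bin and tip it over the open yellow housing on the blue mat so that two or three of its five ferrite cores slide into the housing; the rest must stay in the bin and none may be spilled. Then stand the bin upright on the bench again and let go; do not touch the cores with the gripper, leave the housing standing on its mat, and do not disturb the bottle, the spool and the jar.

Things in the scene. Friction and masses are not known exactly. Their poses are not given: they have to be found in the camera images.
- bin: small red open-front picking bin, 115 mm long, 52 wide, 62 high, walls 3, 0.12 kg empty. Origin: underside, mid-width; z up, x toward the spout. Inner floor x=-42 to +25 mm; flat vertical sides at y=+/-26, 62 high from x=-45 to +20; back wall at x=-45; from x=+25 a 35 degree ramp rises to the lip. Cores slide out at 25 to 80 degrees of tip, by friction, often several at once
- bin_lip (a point): middle of the spout's lip, at x=+66, y=0, z=+32 mm in the bin's frame; axes as the bin's
- bin_grip (a point): point between the bin's flat sides near its centre of mass where it can be pinched across its 52 mm width, at x=-8, y=0, z=+46 mm in the bin's frame; there the back wall's top edge lies 37 mm behind and 16 mm above
- housing: open, empty yellow moulded sensor housing that stands on the blue mat, body 76 x 94 mm, 48 mm high (95 x 108 mm over its lugs); hollow inside, about 68 x 78 mm and 43 mm deep with cut corners. Origin: centre of its underside; z up, y along the 94 mm length. Loose, 0.11 kg
- mat: fixed blue mat 170 x 180 x 3 mm, origin at the centre of its underside
- core0: black ferrite core, a block 21 x 33 x 19 mm, about 45 g; origin: centre of its 21 x 33 underside, z through the 19 mm thickness, y along the 33 mm length; starts in the red bin (friction on the bin is hidden, 0.35 to 0.85)
- core1: black ferrite core, a block 21 x 33 x 19 mm, about 45 g; origin: centre of its 21 x 33 underside, z through the 19 mm thickness, y along the 33 mm length; starts in the red bin (friction on the bin is hidden, 0.35 to 0.85)
- core2: black ferrite core, a block 21 x 33 x 19 mm, about 45 g; origin: centre of its 21 x 33 underside, z through the 19 mm thickness, y along the 33 mm length; starts in the red bin (friction on the bin is hidden, 0.35 to 0.85)
- core3: black ferrite core, a block 21 x 33 x 19 mm, about 45 g; origin: centre of its 21 x 33 underside, z through the 19 mm thickness, y along the 33 mm length; starts in the red bin (friction on the bin is hidden, 0.35 to 0.85)
- core4: black ferrite core, a block 21 x 33 x 19 mm, about 45 g; origin: centre of its 21 x 33 underside, z through the 19 mm thickness, y along the 33 mm length; starts in the red bin (friction on the bin is hidden, 0.35 to 0.85)
- flux_bottle: bystander: amber bottle with a black cap, 34 mm across, 85 mm tall, upright; origin at its underside
- solder_spool: bystander: solder spool, 56 mm across, 34 mm high; origin at its underside
- screw_jar: bystander: small white jar, 45 mm across, 50 mm high; origin at its underside

How it is judged:
By the outcome, as a careful person would: the job done as asked, in the order asked, and still so for the second after the job is handed in, with the robot touching nothing.
It also fails if it takes over 64 s, if anything falls off the work surface, if the arm or the gripper's body presses on something with over 40 N, if the wrist force passes 120 N, or if a joint passes its speed limit or range.

## Working session

There is one attempt and no reset: what is moved stays moved. The work goes in short steps, Python scripts to look and compute and a shell command to move; the robot and the scene stay as the last step left them, time stands still between calls to the robot, and variables do not carry over. Pictures are saved under pics/ and viewed, at most 10 in all, crops included, and the job is handed in when it is done.

```bash
ls; mkdir -p pics; python3 - <<'E'
from rig import bot
import cv2, numpy as np, pickle
s=bot.state(); print(s['t'],s['tool_pos'],s['orientation'])
F={}
for n in("scene","top"):
    f=bot.grab_frame(n); F[n]=f; print(n,f['intrinsics'],f['R'],f['t'])
pickle.dump(F,open('f0.pkl','wb'))
a=np.vstack([F['scene']['pixels'],F['top']['pixels']])[:,:,::-1]
for n in F: cv2.imwrite(f'pics/{n}0.png',F[n]['pixels'][:,:,::-1])
E
```

```text
pics
rig.py
shift.py
0.0 [0.19651089 0.69698459 0.23014421] [ 1.36933911e-01  9.90579548e-01 -1.12129600e-03 -8.17760442e-05]
scene [[522.93029152   0.         280.89175587]
 [  0.         522.93029152 208.7894906 ]
 [  0.           0.           1.        ]] [[ 0.60542223 -0.79584974 -0.00933396]
 [-0.41719043 -0.30733597 -0.85527583]
 [ 0.67780238  0.52169704 -0.51808892]] [-0.31926157  0.2973651   0.62866378]
top [[502.09514651   0.         279.85202399]
 [  0.         502.09514651 211.16290134]
 [  0.           0.           1.        ]] [[ 0.02295689 -0.99947522  0.02285324]
 [-0.99288168 -0.02546583 -0.11635063]
 [ 0.11687155 -0.02001951 -0.99294524]] [-1.16730269e-04  5.44897576e-01  9.53910892e-01]
```

View pics/scene0.png

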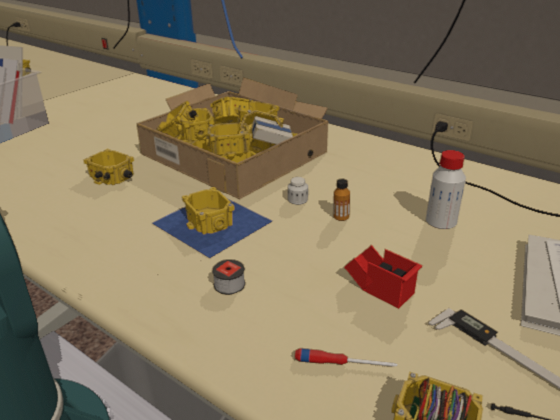

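View pics/top0.png

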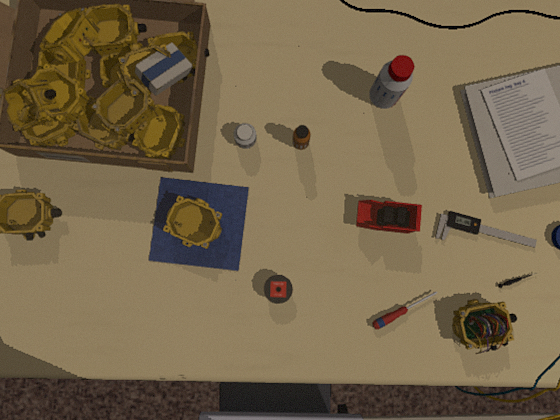

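The views show the bin at top (390,215), spout to the left (+y) toward the housing (193,222) on its mat. The spool is at (278,289), the jar at (245,134) and the bottle at (302,137).

```bash
cat > h.py <<'E'
import cv2, numpy as np
def ray(f,p):
    d=np.linalg.inv(f['intrinsics'])@np.array([p[0],p[1],1.]); R,t=np.array(f['R']),np.array(f['t'])
    return -R.T@t, R.T@d
def plane(f,p,z):
    o,d=ray(f,p); return o+d*(z-o[2])/d[2]
def tri(fa,pa,fb,pb):
    oa,da=ray(fa,pa); ob,db=ray(fb,pb); k=np.linalg.lstsq(np.c_[da,-db],ob-oa,rcond=None)[0]
    A,B=oa+da*k[0],ob+db*k[1]; return (A+B)/2, np.linalg.norm(A-B)
def mask(im,name,box=None):
    h=cv2.cvtColor(im,cv2.COLOR_RGB2HSV); H,S,V=h[...,0],h[...,1],h[...,2]
    m={'red':((H<8)|(H>172))&(S>150)&(V>50),'yellow':(H>18)&(H<32)&(S>165)&(V>70),'blue':(H>105)&(H<130)&(S>100)}[name].astype(np.uint8)
    if box: z=np.zeros_like(m); x0,y0,x1,y1=box; z[y0:y1,x0:x1]=1; m&=z
    return m
E
python3 - <<'E'
from h import *; import pickle
F=pickle.load(open('f0.pkl','rb')); T,S=F['top'],F['scene']
for n,b in(('red',(340,180,440,250)),('yellow',(150,180,240,265)),('blue',(130,160,260,280))):
    m=mask(T['pixels'],n,b); c=max(cv2.findContours(m,0,2)[0],key=cv2.contourArea)
    print(n,cv2.contourArea(c),cv2.minAreaRect(c)); print(cv2.approxPolyDP(cv2.convexHull(c),2,True)[:,0].tolist())
a=cv2.resize(T['pixels'][185:245,345:435],None,fx=6,fy=6,interpolation=2)
b=cv2.resize(S['pixels'][240:310,340:430],None,fx=6,fy=6,interpolation=2)[:360]
c=cv2.resize(T['pixels'][185:260,145:255],None,fx=2.5*1.9,fy=2.5*1.9)
d=cv2.resize(S['pixels'][180:255,150:275],None,fx=4,fy=4)
W=800
def row(x,y,h):
    o=np.hstack([cv2.resize(i,(int(i.shape[1]*h/i.shape[0]),h)) for i in(x,y)]); return np.pad(o,((0,0),(0,1300-o.shape[1]),(0,0)))[:,:W+300]
o=np.vstack([row(a,b,300),row(c,d,300)])[:,:800]
print([ (int(i.shape[1]*300/i.shape[0])) for i in (a,b,c,d)])
cv2.imwrite('pics/crop1.png',o[:,:,::-1])
E
```

```text
red 1695.5 ((388.6036682128906, 215.56707763671875), (63.60856628417969, 29.48522186279297), 6.34019136428833)
[[358, 203], [374, 200], [421, 205], [419, 230], [403, 232], [357, 225]]
yellow 1863.5 ((193.80902099609375, 222.49786376953125), (54.702674865722656, 46.90672302246094), 31.607501983642578)
[[178, 196], [202, 200], [221, 214], [220, 231], [207, 247], [186, 245], [163, 229], [168, 213]]
blue 9.5 ((198.17340087890625, 246.872802734375), (14.141318321228027, 2.432915210723877), 8.746162414550781)
[[191, 247], [194, 245], [205, 249]]
[450, 450, 439, 500]
```

View pics/crop1.png

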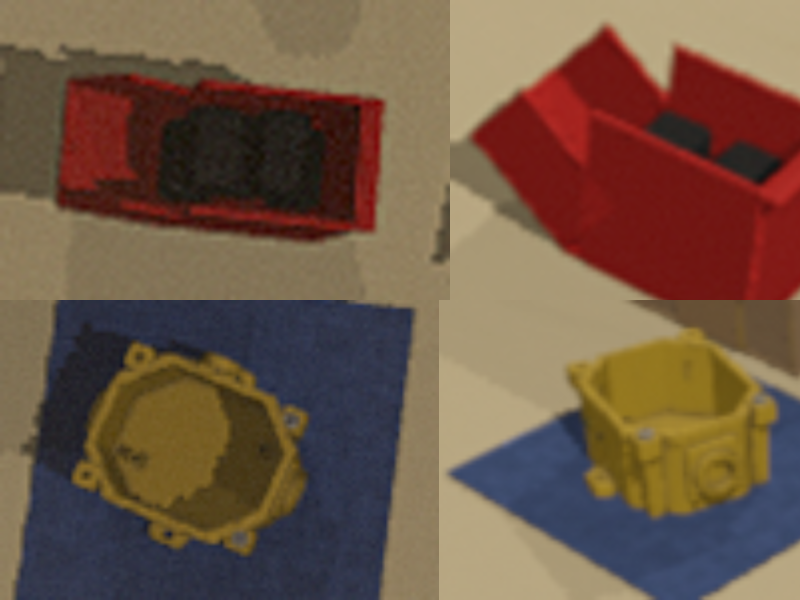

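The crop shows the bin's lip corners at top (358.6,201) and (356.6,226.4), and its back rim corners at (421.6,205) and (420,231.4). The cores lie two wide with one forward of them. The housing opening is centred near top (192.5,222.5), with its long axis running down to the right.

```bash
python3 - <<'E'
from h import *; import pickle
from scipy.spatial.transform import Rotation as Ro
F=pickle.load(open('f0.pkl','rb')); T,S=F['top'],F['scene']
np.set_printoptions(precision=4,suppress=True)
P={}
for n,a,b in(('lipFar',(358.6,201),(371,245)),('lipNear',(356.6,226.4),(344.6,267)),('backNear',(420,231.4),(404,281)),('backFar',(421.6,205),(419.5,262.5)),('rimc',(192.5,222.5),(208.3,201.8))):
    P[n]=tri(T,a,S,b); print(n,*P[n])
L=(plane(T,(358.6,201),.032)+plane(T,(356.6,226.4),.032))/2; B=(plane(T,(420,231.4),.062)+plane(T,(421.6,205),.062))/2
d=(L-B)[:2]; print('lip',L,'back',B,'len(111)',np.linalg.norm(d),'yaw',np.degrees(np.arctan2(d[1],d[0])))
L=(P['lipFar'][0]+P['lipNear'][0])/2; B=(P['backNear'][0]+P['backFar'][0])/2;d=(L-B)[:2]; print('tri',L,B,np.linalg.norm(d),np.degrees(np.arctan2(d[1],d[0])))
m=mask(T['pixels'],'yellow',(150,180,240,265)); c=max(cv2.findContours(m,0,2)[0],key=cv2.contourArea)
print('hous',plane(T,(192.5,222.5),.051))
print('inner rim', [plane(T,(145+u/4,185+(v-300)/4),.051)[:2] for u,v in((100,440),(120,485),(175,365),(255,390),(288,430),(280,465),(245,535),(175,512))])
for n,p in(('spool',(278,289)),('jar',(245,132)),('bottle',(302,132))): print(n,plane(T,p,{'spool':.034,'jar':.05,'bottle':.085}[n]))
from rig import bot
s=bot.state(); print(Ro.from_quat(s['orientation']).as_matrix(), s['gripper_width'],s['joint_positions'])
E
```

```text
lipFar [ 0.5738 -0.1492  0.045 ] 0.022933291395494278
lipNear [ 0.52   -0.1404  0.0279] 0.0036658186733447254
backNear [ 0.5092 -0.2545  0.0601] 0.0006959766825982657
backFar [ 0.5594 -0.2564  0.0662] 0.0004245347420788766
rimc [0.5185 0.1789 0.0467] 0.004969738240229229
lip [ 0.5437 -0.14    0.032 ] back [ 0.5346 -0.256   0.062 ] len(111) 0.11635045821475934 yaw 85.5355036664433
tri [ 0.5469 -0.1448  0.0364] [ 0.5343 -0.2554  0.0631] 0.11135578313664879 83.49198494616404
hous [0.5164 0.18   0.051 ]
inner rim [array([0.5201, 0.2231]), array([0.4988, 0.2125]), array([0.5572, 0.189 ]), array([0.5461, 0.1502]), array([0.5272, 0.1337]), array([0.5103, 0.1369]), array([0.4764, 0.1522]), array([0.4866, 0.1859])]
spool [0.3937 0.0133 0.034 ]
jar [0.697  0.0854 0.05  ]
bottle [ 0.6904 -0.0243  0.085 ]
[[-0.9625  0.2713 -0.0004]
 [ 0.2713  0.9625 -0.002 ]
 [-0.0001 -0.0021 -1.    ]] 0.08539160765259045 [-1.3895  0.592   0.0483  1.6097 -0.0333  0.9427 -0.0337]
```

The rows are not in the units I measure in: shifts go in shares of 50 mm and turns go in units of 0.2 rad. I convert before sending: -0.0306 m is -0.612, -0.0264 m is -0.528.

```bash
python3 shift.py '{"wx":[0,0,0,0,0],"wy":[0,0,0,0,0],"wz":[0,0,0,0,0],"dx":[-0.612,-0.612,-0.612,-0.612,-0.612],"dy":[-0.528,-0.528,-0.528,-0.528,-0.528],"dz":[0,0,0,0,0],"finger_gap":[0.085,0.085,0.085,0.085,0.085]}' 80
python3 shift.py '{"wx":[0,0,0,0,0],"wy":[0,0,0,0,0],"wz":[0,0,0,0,0],"dx":[-0.612,-0.612,-0.612,-0.612,-0.612],"dy":[-0.528,-0.528,-0.528,-0.528,-0.528],"dz":[0,0,0,0,0],"finger_gap":[0.085,0.085,0.085,0.085,0.085]}'
python3 shift.py '{"wx":[0,0,0,0,0],"wy":[0,0,0,0,0],"wz":[0.7,0.7,0.7,0.7,0.7],"dx":[0,0,0,0,0],"dy":[0,0,0,0,0],"dz":[0,0,0,0,0],"finger_gap":[0.085,0.085,0.085,0.085,0.085]}'
python3 shift.py '{"wx":[0,0,0,0,0],"wy":[0,0,0,0,0],"wz":[0.675,0.675,0.675,0.675,0.675],"dx":[0,0,0,0,0],"dy":[0,0,0,0,0],"dz":[0,0,0,0,0],"finger_gap":[0.085,0.085,0.085,0.085,0.085]}'
cat > st.py <<'E'
from rig import bot; import numpy as np; from scipy.spatial.transform import Rotation as Ro
np.set_printoptions(precision=4,suppress=True)
s=bot.state(); R=Ro.from_quat(s['orientation']).as_matrix(); p=np.array(s['tool_pos'])
print(s['t'],p,'grip pt',p-.019*R[:,2],'\n',R,np.array(s['joint_positions']),np.array(s['contact_force']),s['gripper_width'])
E
python3 st.py
```

```text
t: 0.6
tool_pos: [0.3087, 0.5274, 0.2309]
orientation: [0.137, 0.991, -0.0, -0.0]
contact_force: [0.7, 0.5, 0.3]
gripper_width: 0.0852
grasp_force: 0.0
t: 1.1
tool_pos: [0.4201, 0.359, 0.231]
orientation: [0.137, 0.991, -0.0, -0.0]
contact_force: [1.1, 0.1, 0.5]
gripper_width: 0.085
grasp_force: 0.0
t: 1.6
tool_pos: [0.4193, 0.3604, 0.231]
orientation: [0.471, 0.882, -0.0, -0.0]
contact_force: [0.3, 0.4, 0.2]
gripper_width: 0.085
grasp_force: 0.0
t: 2.1
tool_pos: [0.4193, 0.3605, 0.231]
orientation: [0.736, 0.677, -0.0, 0.0]
contact_force: [-0.3, -0.5, -0.1]
gripper_width: 0.085
grasp_force: 0.0
2.1 [0.4193 0.3605 0.231 ] grip pt [0.4193 0.3605 0.25  ] 
 [[ 0.0843  0.9964 -0.0006]
 [ 0.9964 -0.0843 -0.0006]
 [-0.0006 -0.0005 -1.    ]] [-1.1219  0.4042  0.4391  2.0131 -0.2413  0.7747 -0.6244] [-0.3144 -0.5242 -0.1395] 0.08501012544488604
```

In the tool's units: -0.0378 m is -0.756, 0.013 m is 0.26.

```bash
python3 shift.py '{"wx":[0,0,0,0,0],"wy":[0,0,0,0,0],"wz":[0,0,0,0,0],"dx":[-0.756,-0.756,-0.756,-0.756,-0.756],"dy":[0.26,0.26,0.26,0.26,0.26],"dz":[0,0,0,0,0],"finger_gap":[0.085,0.085,0.085,0.085,0.085]}' >/dev/null
python3 shift.py '{"wx":[0,0,0,0,0],"wy":[0,-0.75,-0.75,-0.75,-0.75],"wz":[0,0,0,0,0],"dx":[-0.756,0,0,0,0],"dy":[0.26,0,0,0,0],"dz":[0,0,0,0,0],"finger_gap":[0.085,0.085,0.085,0.085,0.085]}'|head -3; python3 st.py
python3 shift.py '{"wx":[0,0,0,0,0],"wy":[-0.75,-0.75,-0.75,-0.75,-0.75],"wz":[0,0,0,0,0],"dx":[0,0,0,0,0],"dy":[0,0,0,0,0],"dz":[0,0,0,0,0],"finger_gap":[0.085,0.085,0.085,0.085,0.085]}' |head -3; python3 st.py
```

```text
t: 3.1
tool_pos: [0.4803, 0.1289, 0.232]
orientation: [0.701, 0.648, -0.218, 0.203]
3.1 [0.4803 0.1289 0.232 ] grip pt [0.4811 0.1396 0.2477] 
 [[ 0.0662  0.9969 -0.0429]
 [ 0.8203 -0.0789 -0.5665]
 [-0.5681  0.0023 -0.8229]] [-1.1141  0.5738  0.6946  2.0081  0.1911  1.0014 -0.6548] [ 0.4922 -0.4589 -1.0636] 0.08495670255441246
t: 3.6
tool_pos: [0.48, 0.1302, 0.2306]
orientation: [0.572, 0.53, -0.46, 0.426]
3.6 [0.48   0.1302 0.2306] grip pt [0.4814 0.1487 0.2347] 
 [[ 0.0164  0.9971 -0.074 ]
 [ 0.214  -0.0758 -0.9739]
 [-0.9767  0.0001 -0.2146]] [-1.2621  1.0113  0.7787  1.8887  0.4078  1.3494 -0.8127] [-0.1413 -0.2829 -0.14  ] 0.08478663582286705
```

In the tool's units: 0.15 rad is 0.75.

```bash
python3 shift.py '{"wx":[0,0,0,0,0],"wy":[0.75,0.75,0.75,0.75,0.75],"wz":[0,0,0,0,0],"dx":[0,0,0,0,0],"dy":[0,0,0,0,0],"dz":[0,0,0,0,0],"finger_gap":[0.085,0.085,0.085,0.085,0.085]}' >/dev/null
python3 shift.py '{"wx":[0,0,0,0,0],"wy":[0.75,0.75,0.75,0.75,0],"wz":[0,0,0,0,0],"dx":[0,0,0,0,-0.686],"dy":[0,0,0,0,0.174],"dz":[0,0,0,0,0.16],"finger_gap":[0.085,0.085,0.085,0.085,0.085]}'>/dev/null
python3 shift.py '{"wx":[0,0,0,0,0],"wy":[0,0,0,0,0],"wz":[0,0,0,0,0],"dx":[-0.686,-0.686,-0.686,-0.686,-0.686],"dy":[0.174,0.174,0.174,0.174,0.174],"dz":[0.16,0.16,0.16,0.16,0.16],"finger_gap":[0.085,0.085,0.085,0.085,0.085]}'>/dev/null
python3 shift.py '{"wx":[0,0,0,0,0],"wy":[0,0,0,0,0],"wz":[0,0,0,0,0],"dx":[-0.686,-0.686,-0.686,-0.686,0],"dy":[0.174,0.174,0.174,0.174,0],"dz":[0.16,0.16,0.16,0.16,0],"finger_gap":[0.085,0.085,0.085,0.085,0.085]}'>/dev/null
python3 st.py
python3 - <<'E'
from rig import bot; from h import *; import pickle
from scipy.spatial.transform import Rotation as Ro
s=bot.state(); f=bot.grab_frame('wrist'); f['s']=s; pickle.dump(f,open('w1.pkl','wb')); print(f['intrinsics'],f['hand_eye'])
cv2.imwrite('pics/w1.png',f['pixels'][:,:,::-1])
E
```

```text
5.6 [ 0.5386 -0.2269  0.1508] grip pt [ 0.5386 -0.2268  0.1698] 
 [[ 0.0867  0.9962  0.0002]
 [ 0.9962 -0.0867 -0.0045]
 [-0.0044  0.0005 -1.    ]] [ 0.0406  0.5508  0.3902  2.0078 -0.3318  0.6421  0.5598] [-0.5359  0.6682  0.3332] 0.08474514718062515
[[325.1922621    0.         279.20099366]
 [  0.         325.1922621  209.71373677]
 [  0.           0.           1.        ]] [[-2.82434820e-04 -9.50856363e-01 -3.09632195e-01  7.93352044e-02]
 [ 9.99999533e-01 -5.54768856e-04  7.91490073e-04  6.75599477e-04]
 [-9.24367671e-04 -3.09631827e-01  9.50856076e-01 -1.43510797e-01]
 [ 0.00000000e+00  0.00000000e+00  0.00000000e+00  1.00000000e+00]]
```

View pics/w1.png

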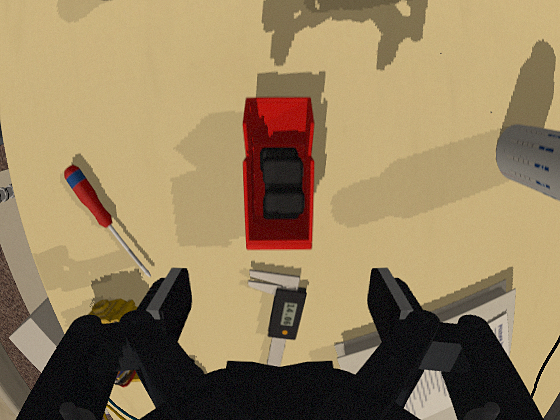

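The wrist view shows the bin squarely aligned with the tool: back rim corners (247,248) and (312,248), lip corners (247,97) and (313,97), cores in a stack at (282,183).

```bash
cat >> h.py <<'E'
from scipy.spatial.transform import Rotation as Ro
def wray(f,p):
    K=f['intrinsics']; u=np.array([p[0]-K[0][2],p[1]-K[1][2]])/K[0][0]; r=np.hypot(*u)+1e-12
    d=np.r_[u/r*np.sin(r),np.cos(r)]; H=np.array(f['hand_eye']); R=Ro.from_quat(f['s']['orientation']).as_matrix()
    return R@H[:3,3]+f['s']['tool_pos'], R@H[:3,:3]@d
def wplane(f,p,z):
    o,d=wray(f,p); return o+d*(z-o[2])/d[2]
E
python3 - <<'E'
from h import *; import pickle
np.set_printoptions(precision=4,suppress=True)
f=pickle.load(open('w1.pkl','rb'));T=pickle.load(open('f0.pkl','rb'))['top']
R=Ro.from_quat(f['s']['orientation']).as_matrix()
m=mask(f['pixels'],'red',(220,80,340,260)); c=max(cv2.findContours(m,0,2)[0],key=cv2.contourArea); print(cv2.approxPolyDP(cv2.convexHull(c),2,True)[:,0].tolist())
for n,p,z,q in(('backL',(246.5,248.5),.062,(420,231.4)),('backR',(312.5,248.5),.062,(421.6,205)),('lipL',(247,97.5),.032,(356.6,226.4)),('lipR',(313,97.5),.032,(358.6,201))):
    X=wplane(f,p,z); o,d=wray(f,p); o2,d2=ray(T,q); k=np.linalg.lstsq(np.c_[d,-d2],o2-o,rcond=None)[0]
    print(n,X,'tool',R.T@(X-f['s']['tool_pos']),'tri',(o+d*k[0]+o2+d2*k[1])/2)
E
```

```text
[[309, 97], [313, 119], [311, 247], [248, 249], [243, 181], [243, 119], [246, 99]]
backL [ 0.5113 -0.2535  0.062 ] tool [-0.0285 -0.0249  0.0889] tri [ 0.51   -0.2569  0.0541]
backR [ 0.5632 -0.2581  0.062 ] tool [-0.0285  0.0271  0.0889] tri [ 0.5623 -0.2603  0.0561]
lipL [ 0.5217 -0.1381  0.032 ] tool [ 0.0876 -0.0246  0.1184] tri [ 0.5201 -0.1386  0.0246]
lipR [ 0.5738 -0.1426  0.032 ] tool [0.0876 0.0277 0.1184] tri [ 0.5723 -0.1429  0.0244]
```

In the tool's units: 0.0335 m is 0.67, 0.03 m is 0.6.

```bash
python3 shift.py '{"wx":[0,0,0,0,0],"wy":[0,0,0,0,0],"wz":[0,0,0,0,0],"dx":[0.1,0.11,0,0,0],"dy":[0.014,0.012,0,0,0],"dz":[0.6,0.6,0.6,0.67,0],"finger_gap":[0.085,0.085,0.085,0.085,0.085]}' >/dev/null; python3 st.py
python3 shift.py '{"wx":[0,0,0,0,0],"wy":[0,0,0,0,0],"wz":[0,0,0,0,0],"dx":[0,0,0,0,0],"dy":[0,0,0,0,0],"dz":[0,0,0,0,0],"finger_gap":[0.04,0.04,0.04,0.04,0.04]}' 80
```

```text
6.15 [ 0.5384 -0.2067  0.0244] grip pt [ 0.5385 -0.2067  0.0434] 
 [[ 0.0767  0.997  -0.0077]
 [ 0.997  -0.0767  0.0044]
 [ 0.0038 -0.0081 -1.    ]] [ 0.1129  0.7337  0.25    2.0628 -0.4397  0.4045  0.6332] [-1.2369  1.1578 -0.3929] 0.08473146650284329
t: 6.65
tool_pos: [0.5422, -0.2102, 0.0299]
orientation: [0.734, 0.679, 0.001, 0.001]
contact_force: [-0.9, 0.2, 7.6]
gripper_width: 0.0511
grasp_force: 84.7
```

In the tool's units: -0.03 m is -0.6, -0.02 m is -0.4.

```bash
python3 shift.py '{"wx":[0,0,0,0,0],"wy":[0,0,0,0,0],"wz":[0,0,0,0,0],"dx":[0,0,0,0,0],"dy":[0,0,0,0,0],"dz":[-0.2,-0.4,-0.6,-0.6,-0.4],"finger_gap":[0.04,0.04,0.04,0.04,0.04]}' 80 >/dev/null
python3 shift.py '{"wx":[0,0,0,0],"wy":[0,0,0,0],"wz":[0,0,0,0],"dx":[0,0,0,0],"dy":[0,0,0,0],"dz":[-0.4,-0.2,0,0],"finger_gap":[0.04,0.04,0.04,0.04]}' 
python3 st.py
python3 - <<'E'
from rig import bot; from h import *; import pickle
F={}
for n in('scene','wrist'):
    s=bot.state(); F[n]=bot.grab_frame(n); F[n]['s']=s
pickle.dump(F,open('f2.pkl','wb'))
a=F['wrist']['pixels'][60:330,130:450]; b=F['scene']['pixels'][150:330,300:500]
b=cv2.resize(b,(400,360));a=cv2.resize(a,(400,337)); cv2.imwrite('pics/c2.png',np.hstack([np.pad(a,((0,23),(0,0),(0,0))),b])[:,:,::-1])
E
```

```text
t: 7.55
tool_pos: [0.5408, -0.2095, 0.1674]
orientation: [0.734, 0.679, -0.0, -0.0]
contact_force: [0.8, 0.0, -3.0]
gripper_width: 0.0509
grasp_force: 84.2
7.55 [ 0.5408 -0.2095  0.1674] grip pt [ 0.5408 -0.2095  0.1864] 
 [[ 0.0786  0.9969 -0.0007]
 [ 0.9969 -0.0786  0.0005]
 [ 0.0004 -0.0007 -1.    ]] [-0.0018  0.5246  0.4088  2.0055 -0.3246  0.6749  0.5353] [ 0.8344  0.0029 -2.9562] 0.050890003752932136
```

View pics/c2.png

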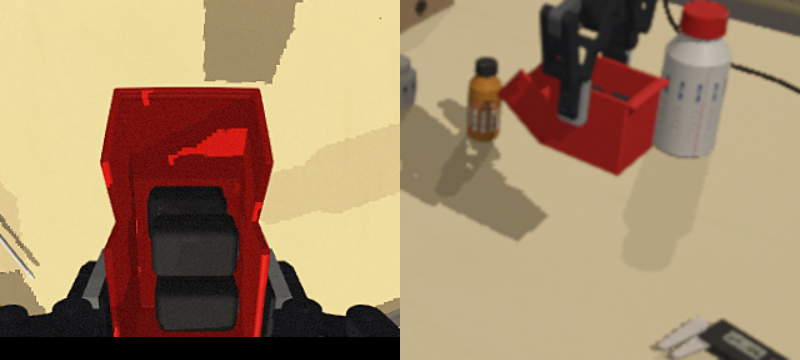

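The bin is held level with its cores inside, with the lip edge at wrist pixels of about (220–338, 130). Next I carry it over to the housing.

In the tool's units: 0.03 m is 0.6, 0.02 m is 0.4.

```bash
python3 shift.py '{"wx":[0,0,0,0,0],"wy":[0,0,0,0,0],"wz":[0,0,0,0,0],"dx":[0.2,0.4,0.6,0.6,0.6],"dy":[-0.034,-0.07,-0.106,-0.106,-0.106],"dz":[0,0,0,0,0],"finger_gap":[0.04,0.04,0.04,0.04,0.04]}' >/dev/null
python3 shift.py '{"wx":[0,0,0,0,0],"wy":[0,0,0,0,0],"wz":[0,0,0,0,0],"dx":[0.6,0.6,0.6,0.6,0.6],"dy":[-0.106,-0.106,-0.106,-0.106,-0.106],"dz":[0,0,0,0,0],"finger_gap":[0.04,0.04,0.04,0.04,0.04]}' >/dev/null
python3 shift.py '{"wx":[0,0,0,0],"wy":[0,0,0,0],"wz":[0,0,0,0],"dx":[0.36,0.18,0,0],"dy":[-0.06,-0.03,0,0],"dz":[0,0,0,0],"finger_gap":[0.04,0.04,0.04,0.04]}' >/dev/null
cat > chk.py <<'E'
from rig import bot; from h import *; import pickle,sys
np.set_printoptions(precision=4,suppress=True)
F={}
for n in sys.argv[1:] or ('wrist',):
    s=bot.state(); F[n]=bot.grab_frame(n); F[n]['s']=s
pickle.dump(F,open('last.pkl','wb'))
s=bot.state(); R=Ro.from_quat(s['orientation']).as_matrix(); p=np.array(s['tool_pos'])
print('t',round(s['t'],2),'tcp',p,'lip',p+R@[.069,0.001,-.002],'tip',np.degrees(np.arctan2(-R[2,0],-R[2,2])).round(1),'yaw',np.degrees(np.arctan2(-R[0,1],R[1,1]))if 0 else '','F',np.array(s['contact_force']),'w',round(s['gripper_width'],4))
def dark(im): 
    h=cv2.cvtColor(im,cv2.COLOR_RGB2HSV); return ((h[...,2]<75)&(h[...,1]<110)).astype(np.uint8)
if 'wrist' in F:
    m=dark(F['wrist']['pixels'])[:325,238:325]; r=m.sum(1); rows=np.where(r>8)[0]
    print('bin dark: n',m[130:].sum(),'profile/10',r[60:325].reshape(-1,5).sum(1)) 
if 'scene' in F:
    print('housing dark scene',dark(F['scene']['pixels'])[188:232,185:235].sum())
E
python3 chk.py wrist scene; python3 st.py | tail -3
```

```text
t 9.15 tcp [0.5128 0.0885 0.1678] lip [0.5194 0.1571 0.1698] tip 0.0 yaw  F [-0.0609 -0.1456 -3.651 ] w 0.0509
bin dark: n 7281 profile/10 [  2   0   0   0   0   0   0   0   0   0   0   0   0   2   0   0   0   0
   0   0   0   0   0   0   0   0   0   0   0   1 238 281 305 307 313 318
 337 352 349 345 344 341 333 320 289 288 310 332 329 329 324 309 287]
housing dark scene 36
 [[ 0.0815  0.9967  0.0001]
 [ 0.9967 -0.0815 -0.0009]
 [-0.0009  0.0001 -1.    ]] [-0.5852  0.4622  0.4376  2.1345 -0.3347  0.6099  0.0075] [-0.0609 -0.1456 -3.651 ] 0.0509415133879663
```

In the tool's units: 0.02 m is 0.4, 0.015 m is 0.3.

```bash
python3 shift.py '{"wx":[0,0,0],"wy":[0,0,0],"wz":[0,0,0],"dx":[0,0,0],"dy":[0,0,0],"dz":[0.3,0.4,0.3],"finger_gap":[0.04,0.04,0.04]}' >/dev/null
python3 shift.py '{"wx":[0,0,0,0,0],"wy":[-0.35,-0.35,-0.35,-0.35,-0.35],"wz":[0,0,0,0,0],"dx":[0.006,0.006,0.006,0.006,0.006],"dy":[0,0,0,0,0],"dz":[-0.096,-0.096,-0.096,-0.096,-0.096],"finger_gap":[0.04,0.04,0.04,0.04,0.04]}' >/dev/null
python3 chk.py
python3 shift.py '{"wx":[0,0,0,0,0],"wy":[0,0,0,0,0],"wz":[0,0,0,0,0],"dx":[0.08,0.08,0.08,0,0],"dy":[0,0,0,0,0],"dz":[0.22,0.22,0.22,0,0],"finger_gap":[0.04,0.04,0.04,0.04,0.04]}' >/dev/null
python3 chk.py wrist scene
```

```text
t 10.0 tcp [0.5144 0.098  0.1409] lip [0.5204 0.1631 0.1189] tip 20.2 yaw  F [ 0.3643  3.6803 -5.1966] w 0.0509
bin dark: n 7332 profile/10 [  0   0   0   0   0   2   0   0   0   0   0   0   0   0   0   0   0   0
   0   0   0   0   0   0   0   0   0   0   0  37 266 293 315 313 304 318
 336 349 344 354 345 340 335 318 273 298 311 325 325 328 322 306 277]
t 10.6 tcp [0.5134 0.0944 0.1064] lip [0.5197 0.1596 0.0846] tip 20.0 yaw  F [ 0.1636  0.0609 -2.9474] w 0.0509
bin dark: n 7283 profile/10 [  0   0   0   0   0   0   0   0   9   0   0   0   0   0   0   0   0   0
   0   0   0   0   0   0   0   0   0   0   0 134 269 300 309 314 306 327
 351 352 349 345 344 338 330 294 283 307 324 327 327 329 316 300 108]
housing dark scene 88
```

In the tool's units: -0.0035 m is -0.07, 0.0002 m is 0.004, -0.05 rad is -0.25.

```bash
python3 shift.py '{"wx":[0,0,0,0,0],"wy":[-0.25,-0.25,-0.25,-0.25,0],"wz":[0,0,0,0,0],"dx":[0.004,0.004,0.004,0.004,0],"dy":[0,0,0,0,0],"dz":[-0.07,-0.07,-0.07,-0.07,0],"finger_gap":[0.04,0.04,0.04,0.04,0.04]}' >/dev/null;python3 chk.py
python3 shift.py '{"wx":[0,0,0,0,0],"wy":[-0.25,-0.25,-0.25,0,0],"wz":[0,0,0,0,0],"dx":[0.004,0.004,0.004,0,0],"dy":[0,0,0,0,0],"dz":[-0.07,-0.07,-0.07,0,0],"finger_gap":[0.04,0.04,0.04,0.04,0.04]}' >/dev/null;python3 chk.py wrist scene
```

```text
t 11.15 tcp [0.5143 0.1029 0.1183] lip [0.5199 0.1625 0.084 ] tip 31.4 yaw  F [-0.4198 -0.5992 -2.9858] w 0.0505
bin dark: n 6935 profile/10 [  0   0   0   0   0   0   7   0   0   0   0   0   0   0   0   0   0   0
   0   0   0   0   0   0   0   0   0   0   0 244 284 337 355 366 366 372
 365 352 333 307 282 292 307 330 337 338 338 334 322 277  97   0   0]
t 11.75 tcp [0.514  0.1066 0.1274] lip [0.5194 0.1604 0.0846] tip 40.0 yaw  F [-0.3874 -0.8016 -3.1105] w 0.0507
bin dark: n 9801 profile/10 [  0   0   8   0   0   0   0   0   0   0   0   0   0   0   0   0   0   0
   0 255 338 348 357 366 367 367 366 361 382 390 392 394 389 384 376 372
 364 337 318 302 297 288 287 293 289 282 281 259   0   0   0   0   0]
housing dark scene 26
```

```bash
python3 shift.py '{"wx":[0,0],"wy":[0,0],"wz":[0,0],"dx":[0,0],"dy":[0,0],"dz":[0,0],"finger_gap":[0.04,0.04]}' >/dev/null;python3 chk.py wrist scene
python3 - <<'E'
import pickle,cv2,numpy as np
F=pickle.load(open('last.pkl','rb'))
a=F['wrist']['pixels'][60:330,130:450]; b=F['scene']['pixels'][110:260,140:340]
cv2.imwrite('pics/c3.png',np.hstack([cv2.resize(a,(400,337)),cv2.resize(b,(449,337))[:,:400]])[:,:,::-1])
E
```

```text
t 12.05 tcp [0.5142 0.1075 0.1271] lip [0.5195 0.1614 0.0842] tip 40.1 yaw  F [ 0.6589 -0.9523 -3.146 ] w 0.0508
bin dark: n 9808 profile/10 [  0   1   9   0   0   0   0   0   0   0   0   0   0   0   0   0   0   0
   0 255 340 348 357 365 365 366 368 362 378 390 395 392 389 385 377 373
 363 333 319 300 299 291 290 292 292 288 277 259   0   0   0   0   0]
housing dark scene 27
```

View pics/c3.png

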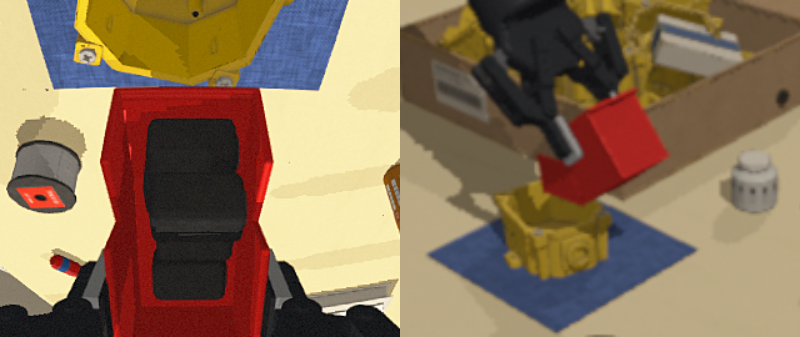

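The cores have slid forward onto the ramp and are resting, with the leading edge about 25 px short of the lip. The lip is over the near part of the housing opening. I continue in small steps.

In the tool's units: -0.0028 m is -0.056, 0.0002 m is 0.004, -0.04 rad is -0.2.

```bash
python3 shift.py '{"wx":[0,0,0,0],"wy":[-0.2,-0.2,0,0],"wz":[0,0,0,0],"dx":[0.004,0.004,0,0],"dy":[0,0,0,0],"dz":[-0.056,-0.056,0,0],"finger_gap":[0.04,0.04,0.04,0.04]}' >/dev/null;python3 chk.py wrist scene
```

```text
t 12.55 tcp [0.5144 0.1116 0.1308] lip [0.5194 0.1618 0.0837] tip 44.7 yaw  F [ 0.0346 -0.4017 -2.0806] w 0.051
bin dark: n 9874 profile/10 [  0   6   0   0   0   0   0   0   0   0   0   0   0   0   0   0   0   0
   5 311 340 347 361 363 364 367 364 362 384 392 397 395 391 381 373 372
 359 354 322 300 301 288 290 295 294 287 277 238   0   0   0   0   0]
housing dark scene 21
```

```bash
python3 shift.py '{"wx":[0,0,0],"wy":[-0.2,0,0],"wz":[0,0,0],"dx":[0.004,0,0],"dy":[0,0,0],"dz":[-0.056,0,0],"finger_gap":[0.04,0.04,0.04]}' >/dev/null;python3 chk.py wrist scene
```

```text
t 12.95 tcp [0.5146 0.1138 0.1327] lip [0.5194 0.1621 0.0836] tip 47.0 yaw  F [-0.2281  0.0033 -2.8777] w 0.051
bin dark: n 9875 profile/10 [ 10   0   0   0   0   0   0   0   0   0   0   0   0   0   0   0   0   0
  16 325 343 353 364 363 370 369 371 362 385 395 398 393 390 382 376 369
 361 333 316 297 300 292 289 294 293 289 279 208   0   0   0   0   0]
housing dark scene 18
```

```bash
cat >> chk.py <<'E'
sys.exit(int('wrist' in F and r[110:148].sum()>200 or 'scene' in F and dark(F['scene']['pixels'])[188:232,185:235].sum()>90))
E
python3 shift.py '{"wx":[0,0,0],"wy":[-0.15,0,0],"wz":[0,0,0],"dx":[0.004,0,0],"dy":[0,0,0],"dz":[-0.042,0,0],"finger_gap":[0.04,0.04,0.04]}' >/dev/null;python3 chk.py wrist scene &&
python3 shift.py '{"wx":[0,0,0],"wy":[-0.15,0,0],"wz":[0,0,0],"dx":[0.004,0,0],"dy":[0,0,0],"dz":[-0.042,0,0],"finger_gap":[0.04,0.04,0.04]}' >/dev/null&&python3 chk.py wrist scene &&
python3 shift.py '{"wx":[0,0,0],"wy":[-0.15,0,0],"wz":[0,0,0],"dx":[0.004,0,0],"dy":[0,0,0],"dz":[-0.042,0,0],"finger_gap":[0.04,0.04,0.04]}' >/dev/null&&python3 chk.py wrist scene &&
python3 shift.py '{"wx":[0,0,0],"wy":[-0.15,0,0],"wz":[0,0,0],"dx":[0.004,0,0],"dy":[0,0,0],"dz":[-0.042,0,0],"finger_gap":[0.04,0.04,0.04]}' >/dev/null&&python3 chk.py wrist scene
```

```text
t 13.35 tcp [0.5148 0.1155 0.134 ] lip [0.5195 0.1623 0.0834] tip 48.7 yaw  F [ 0.0605 -0.2008 -3.5033] w 0.0508
bin dark: n 9963 profile/10 [  2   0   0   0   0   0   0   0   0   0   0   0   0   0   0   0   0   0
  87 327 342 353 363 367 369 369 369 363 388 396 399 396 391 385 375 366
 366 343 310 297 300 292 291 295 294 287 279 204   0   0   0   0   0]
housing dark scene 17
t 13.75 tcp [0.5149 0.1172 0.1352] lip [0.5195 0.1625 0.0833] tip 50.4 yaw  F [ 0.5167  0.147  -4.1456] w 0.0511
bin dark: n 9940 profile/10 [  0   0   0   0   0   0   0   0   0   0   0   0   0   0   0   0   0   0
  87 335 344 355 368 371 369 372 367 366 390 396 401 396 393 381 375 370
 356 348 314 296 302 289 288 295 293 285 279 159   0   0   0   0   0]
housing dark scene 16
t 14.15 tcp [0.515  0.119  0.1364] lip [0.5195 0.1626 0.0831] tip 52.2 yaw  F [-0.2681  0.4196 -3.8219] w 0.0509
bin dark: n 9967 profile/10 [  0   0   0   0   0   0   0   0   0   0   0   0   0   0   0   0   0   0
 136 339 347 358 369 372 369 369 366 377 388 398 399 398 394 382 375 375
 349 349 308 298 301 288 292 293 295 284 274 125   0   0   0   0   0]
housing dark scene 17
t 14.55 tcp [0.5152 0.1207 0.1375] lip [0.5195 0.1628 0.083 ] tip 53.9 yaw  F [-0.7231 -0.0803 -2.9846] w 0.0507
bin dark: n 10089 profile/10 [  0   0   0   0   0   0   0   0   0   0   0   0   0   0   0   0   0   0
 262 340 351 363 371 372 377 373 368 383 399 404 400 398 392 384 375 375
 356 343 304 301 298 286 292 295 293 287 273  74   0   0   0   0   0]
housing dark scene 16
```

```bash
python3 shift.py '{"wx":[0,0,0],"wy":[0,0,0],"wz":[0,0,0],"dx":[0.08,0.08,0],"dy":[0,0,0],"dz":[0.06,0.06,0],"finger_gap":[0.04,0.04,0.04]}' >/dev/null;python3 chk.py wrist scene &&
python3 shift.py '{"wx":[0,0,0],"wy":[-0.1,0,0],"wz":[0,0,0],"dx":[0.004,0,0],"dy":[0,0,0],"dz":[-0.028,0,0],"finger_gap":[0.04,0.04,0.04]}' >/dev/null&&python3 chk.py wrist scene &&
python3 shift.py '{"wx":[0,0,0],"wy":[-0.1,0,0],"wz":[0,0,0],"dx":[0.004,0,0],"dy":[0,0,0],"dz":[-0.028,0,0],"finger_gap":[0.04,0.04,0.04]}' >/dev/null&&python3 chk.py wrist scene &&
python3 shift.py '{"wx":[0,0,0],"wy":[-0.1,0,0],"wz":[0,0,0],"dx":[0.004,0,0],"dy":[0,0,0],"dz":[-0.028,0,0],"finger_gap":[0.04,0.04,0.04]}' >/dev/null&&python3 chk.py wrist scene &&
python3 shift.py '{"wx":[0,0,0],"wy":[-0.1,0,0],"wz":[0,0,0],"dx":[0.004,0,0],"dy":[0,0,0],"dz":[-0.028,0,0],"finger_gap":[0.04,0.04,0.04]}' >/dev/null&&python3 chk.py wrist scene
```

```text
t 14.95 tcp [0.5151 0.1205 0.1273] lip [0.5194 0.1626 0.0727] tip 53.9 yaw  F [ 0.2053 -0.331  -2.2918] w 0.0511
bin dark: n 10083 profile/10 [  7   6   0   0   0   0   0   0   0   0   0   0   0   0   0   0   0   0
 262 347 352 365 374 375 373 373 368 382 401 403 401 398 391 384 376 372
 352 341 302 298 295 292 294 293 294 284 274  67   0   0   0   0   0]
housing dark scene 16
t 15.35 tcp [0.5153 0.1219 0.1282] lip [0.5196 0.1629 0.0729] tip 55.0 yaw  F [-0.3794 -0.2391 -3.2653] w 0.0512
bin dark: n 10116 profile/10 [  5   0   0   0   0   0   0   0   0   0   0   0   0   0   0   0   0  13
 326 349 356 367 374 375 375 377 364 389 399 406 404 399 389 383 379 372
 357 338 303 301 290 290 296 293 293 287 269   3   0   0   0   0   0]
housing dark scene 16
t 15.75 tcp [0.5154 0.1231 0.1288] lip [0.5196 0.163  0.0726] tip 56.2 yaw  F [-0.6386  0.0097 -2.92  ] w 0.0508
bin dark: n 10243 profile/10 [  6   0   0   0   0   0   0   0   0   0   0   0   0   0   0   0   0 159
 345 351 364 376 373 380 375 371 378 397 406 405 401 398 392 385 378 372
 345 328 303 301 292 296 299 292 291 285 205   0   0   0   0   0   0]
housing dark scene 16
t 16.15 tcp [0.5155 0.1244 0.1294] lip [0.5196 0.1631 0.0724] tip 57.3 yaw  F [-0.5773 -0.128  -3.3492] w 0.0507
bin dark: n 10430 profile/10 [  7   0   0   0   0   0   0   0   0   0   0   0   0   0   0   0 186 352
 359 371 383 385 385 383 382 384 405 409 410 409 405 397 387 386 378 361
 337 305 304 282 294 298 299 292 285 217   0   0   0   0   0   0   0]
housing dark scene 16
```

```bash
python3 shift.py '{"wx":[0],"wy":[0],"wz":[0],"dx":[0],"dy":[0],"dz":[0],"finger_gap":[0.04]}' >/dev/null;python3 chk.py wrist scene 
python3 shift.py '{"wx":[0],"wy":[0],"wz":[0],"dx":[0],"dy":[0],"dz":[0],"finger_gap":[0.04]}' >/dev/null;python3 chk.py wrist scene
```

```text
t 16.35 tcp [0.5155 0.1243 0.1295] lip [0.5196 0.1631 0.0725] tip 57.3 yaw  F [-0.3372 -0.1275 -2.9294] w 0.0507
bin dark: n 10431 profile/10 [  6   0   0   0   0   0   0   0   0   0   0   0   1   0   0   0 190 350
 361 371 384 385 384 382 378 384 409 409 411 409 404 394 389 383 380 362
 338 304 301 286 296 299 298 292 286 212   0   0   0   0   0   0   0]
housing dark scene 16
t 16.55 tcp [0.5155 0.1244 0.1295] lip [0.5196 0.1631 0.0725] tip 57.3 yaw  F [-0.0923  0.2547 -2.4887] w 0.0509
bin dark: n 10433 profile/10 [  5   0   0   0   0   0   0   0   0   0   0   0   0   0   0   0 191 349
 360 372 383 384 385 379 380 384 405 409 411 408 401 397 388 386 381 364
 341 304 303 286 293 300 298 292 285 214   0   0   0   0   0   0   0]
housing dark scene 16
```

The rows are not in the units I measure in: shifts go in shares of 50 mm and turns go in units of 0.2 rad. I convert before sending: -0.001 m is -0.02, 0.0002 m is 0.004, -0.015 rad is -0.075.

```bash
sed -i 's/r\[110:148\].sum()>200/r[95:127].sum()>90/' chk.py
python3 shift.py '{"wx":[0,0],"wy":[-0.075,0],"wz":[0,0],"dx":[0.004,0],"dy":[0,0],"dz":[-0.02,0],"finger_gap":[0.04,0.04]}' >/dev/null&&python3 chk.py wrist scene &&
python3 shift.py '{"wx":[0,0],"wy":[-0.075,0],"wz":[0,0],"dx":[0.004,0],"dy":[0,0],"dz":[-0.02,0],"finger_gap":[0.04,0.04]}' >/dev/null&&python3 chk.py wrist scene &&
python3 shift.py '{"wx":[0,0],"wy":[-0.075,0],"wz":[0,0],"dx":[0.004,0],"dy":[0,0],"dz":[-0.02,0],"finger_gap":[0.04,0.04]}' >/dev/null&&python3 chk.py wrist scene &&
python3 shift.py '{"wx":[0,0],"wy":[-0.075,0],"wz":[0,0],"dx":[0.004,0],"dy":[0,0],"dz":[-0.02,0],"finger_gap":[0.04,0.04]}' >/dev/null&&python3 chk.py wrist scene
```

```text
t 16.85 tcp [0.5156 0.1256 0.1296] lip [0.5196 0.1635 0.072 ] tip 58.2 yaw  F [-0.0319  0.6172 -3.3706] w 0.0507
bin dark: n 10598 profile/10 [  6   0   0   0   0   0   0   0   0   0   0   0   0   0   0 111 349 363
 370 383 393 395 390 387 384 405 413 415 413 407 405 397 389 386 371 368
 310 303 291 287 299 298 300 287 278  51   0   0   0   0   0   0   0]
housing dark scene 16
t 17.15 tcp [0.5157 0.1264 0.1303] lip [0.5196 0.1634 0.0721] tip 59.1 yaw  F [-0.0407 -0.665  -1.5485] w 0.0508
bin dark: n 9795 profile/10 [  2   0   0   0   0   0   0   0   0   0   0 267 400 416 423 425 425 424
 426 428 421 394 369 373 372 381 381 384 373 336 329 316 308 297 275 302
 304 305 305 303 291 125   0   0   0   0   0   0   0   0   0   0   0]
housing dark scene 67
```

```bash
python3 shift.py '{"wx":[0],"wy":[0],"wz":[0],"dx":[0],"dy":[0],"dz":[0],"finger_gap":[0.04]}' >/dev/null;python3 chk.py wrist scene 
python3 - <<'E'
import pickle,cv2,numpy as np
F=pickle.load(open('last.pkl','rb'))
a=F['wrist']['pixels'][60:330,130:450]; b=F['scene']['pixels'][110:260,140:340]
cv2.imwrite('pics/c4.png',np.hstack([cv2.resize(a,(400,337)),cv2.resize(b,(449,337))[:,:400]])[:,:,::-1])
E
```

```text
t 17.35 tcp [0.5157 0.1262 0.1304] lip [0.5196 0.1632 0.0722] tip 59.0 yaw  F [ 0.6891  0.0206 -2.3504] w 0.0508
bin dark: n 7522 profile/10 [  0   0   0   0   0   0   0   0   0   0   0   1   0   0   0   0   0   0
  75 327 343 355 364 372 372 377 382 380 375 335 330 320 307 298 281 302
 303 304 305 298 290 127   0   0   0   0   0   0   0   0   0   0   0]
housing dark scene 131
```

View pics/c4.png

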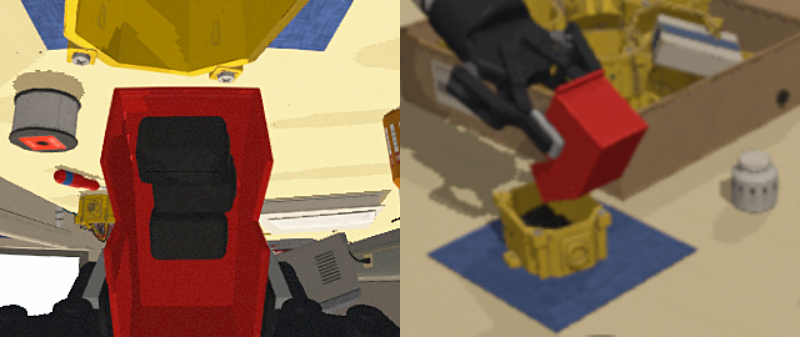

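One core has dropped into the housing and three are visible in line in the bin; the fifth is probably underneath. I tip on gently for the next one.

```bash
sed -i 's/.sum()>90))/.sum()>220))/' chk.py
python3 shift.py '{"wx":[0],"wy":[0],"wz":[0],"dx":[0],"dy":[0],"dz":[0],"finger_gap":[0.04]}' >/dev/null;python3 chk.py wrist scene &&
python3 shift.py '{"wx":[0,0],"wy":[-0.075,0],"wz":[0,0],"dx":[0.004,0],"dy":[0,0],"dz":[-0.02,0],"finger_gap":[0.04,0.04]}' >/dev/null&&python3 chk.py wrist scene &&
python3 shift.py '{"wx":[0,0],"wy":[-0.075,0],"wz":[0,0],"dx":[0.004,0],"dy":[0,0],"dz":[-0.02,0],"finger_gap":[0.04,0.04]}' >/dev/null&&python3 chk.py wrist scene &&
python3 shift.py '{"wx":[0,0],"wy":[-0.075,0],"wz":[0,0],"dx":[0.004,0],"dy":[0,0],"dz":[-0.02,0],"finger_gap":[0.04,0.04]}' >/dev/null&&python3 chk.py wrist scene &&
python3 shift.py '{"wx":[0,0],"wy":[-0.075,0],"wz":[0,0],"dx":[0.004,0],"dy":[0,0],"dz":[-0.02,0],"finger_gap":[0.04,0.04]}' >/dev/null&&python3 chk.py wrist scene
```

```text
t 17.55 tcp [0.5156 0.1263 0.1302] lip [0.5196 0.1633 0.0721] tip 59.0 yaw  F [ 0.6278  1.0113 -3.3361] w 0.051
bin dark: n 7519 profile/10 [  0   0   0   0   0   0   0   0   0   0   0   0   0   0   0   0   0   0
  68 326 341 355 366 372 372 378 378 379 378 335 328 320 306 299 281 300
 307 305 304 303 292 126   0   0   0   0   0   0   0   0   0   0   0]
housing dark scene 131
t 17.85 tcp [0.5157 0.1275 0.1303] lip [0.5196 0.1637 0.0716] tip 59.9 yaw  F [ 0.5154 -0.5234 -2.3341] w 0.051
bin dark: n 7534 profile/10 [  0   0   0   0   0   0   0   0   0   0   0   0   0   0   0   0   0   0
 127 336 347 359 368 373 377 380 379 381 372 332 329 319 309 297 281 301
 306 305 302 295 286  73   0   0   0   0   0   0   0   0   0   0   0]
housing dark scene 130
t 18.15 tcp [0.5158 0.1284 0.1306] lip [0.5196 0.1637 0.0714] tip 60.8 yaw  F [ 0.2748  0.8525 -2.5228] w 0.0508
bin dark: n 7649 profile/10 [  0   0   0   0   0   0   0   0   0   0   0   1   0   0   0   0   0   0
 267 344 353 368 373 376 376 382 380 385 362 332 331 316 311 298 297 309
 310 309 304 293 273   0   0   0   0   0   0   0   0   0   0   0   0]
housing dark scene 131
t 18.45 tcp [0.5159 0.1294 0.131 ] lip [0.5196 0.1637 0.0713] tip 61.6 yaw  F [ 0.4886 -0.3719 -2.7036] w 0.0511
bin dark: n 7768 profile/10 [  0   0   0   0   0   0   0   0   0   0   0   0   0   0   0   0   0 134
 341 349 365 372 375 381 382 384 387 385 347 334 327 316 312 293 308 309
 308 311 301 292 155   0   0   0   0   0   0   0   0   0   0   0   0]
housing dark scene 131
t 18.75 tcp [0.5159 0.1303 0.1313] lip [0.5196 0.1638 0.071 ] tip 62.5 yaw  F [ 0.4766 -0.3715 -2.2774] w 0.0505
bin dark: n 7976 profile/10 [  0   0   0   0   0   0   0   0   0   0   0   1   0   0   0 125 347 364
 367 378 381 383 390 396 399 399 362 341 342 334 330 318 307 313 318 315
 305 297 165   0   0   0   0   0   0   0   0   0   0   0   0   0   0]
housing dark scene 130
```

```bash
python3 shift.py '{"wx":[0],"wy":[0],"wz":[0],"dx":[0],"dy":[0],"dz":[0],"finger_gap":[0.04]}' >/dev/null;python3 chk.py wrist scene &&
python3 shift.py '{"wx":[0,0],"wy":[-0.05,0],"wz":[0,0],"dx":[0.002,0],"dy":[0,0],"dz":[-0.014,0],"finger_gap":[0.04,0.04]}' >/dev/null&&python3 chk.py wrist scene &&
python3 shift.py '{"wx":[0,0],"wy":[-0.05,0],"wz":[0,0],"dx":[0.002,0],"dy":[0,0],"dz":[-0.014,0],"finger_gap":[0.04,0.04]}' >/dev/null&&python3 chk.py wrist scene
```

```text
t 18.95 tcp [0.516  0.13   0.1317] lip [0.5196 0.1635 0.0714] tip 62.5 yaw  F [ 0.5082 -0.2241 -1.351 ] w 0.0509
bin dark: n 5688 profile/10 [  0   0   0   0   0   0   0   0   0 216 395 399 392 375 269   0   0  59
 341 335 357 360 363 372 370 364 363 355 333 328 330 317 304 168   0   0
   0   0   0   0   0   0   0   0   0   0   0   0   0   0   0   0   0]
housing dark scene 182
```

In the tool's units: 0.007 m is 0.14, 0.0042 m is 0.084, 0.1 rad is 0.5.

```bash
python3 shift.py '{"wx":[0,0,0,0],"wy":[0.3,0.5,0.5,0.5],"wz":[0,0,0,0],"dx":[-0.004,-0.006,-0.006,-0.006],"dy":[0,0,0,0],"dz":[0.084,0.14,0.14,0.14],"finger_gap":[0.04,0.04,0.04,0.04]}' >/dev/null;python3 chk.py wrist scene
python3 - <<'E'
import pickle,cv2,numpy as np
F=pickle.load(open('last.pkl','rb'))
a=F['wrist']['pixels'][60:330,130:450]; b=F['scene']['pixels'][165:255,160:280]
cv2.imwrite('pics/c5.png',np.hstack([cv2.resize(a,(400,337)),cv2.resize(b,(449,337),interpolation=2)[:,:400]])[:,:,::-1])
E
```

```text
t 19.45 tcp [0.5135 0.1045 0.121 ] lip [0.5191 0.1569 0.0765] tip 41.8 yaw  F [ 0.1251 -1.2682 -1.0097] w 0.0508
bin dark: n 5708 profile/10 [303 296 286 279  44   0   0   0   0   0   0   0   0   0   0   0  60 340
 350 369 374 379 376 378 373 361 361 339 333 333 328 316 297  41   0   0
   0   0   0   0   0   0   0   0   0   0   0   0   0   0   0   0   0]
housing dark scene 128
```

View pics/c5.png

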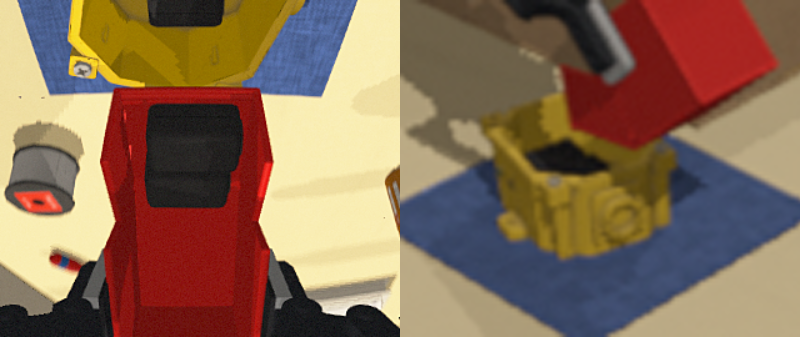

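Two cores are visible on the ramp in the bin, and dark cores sit inside the housing with nothing on the mat. Next I raise the bin, level it and move it away.

In the tool's units: -0.015 m is -0.3, -0.014 m is -0.28.

```bash
python3 shift.py '{"wx":[0,0,0,0],"wy":[0,0,0,0],"wz":[0,0,0,0],"dx":[-0.14,-0.28,-0.28,-0.28],"dy":[0,0,0,0],"dz":[-0.14,-0.3,-0.3,-0.3],"finger_gap":[0.04,0.04,0.04,0.04]}' >/dev/null
python3 shift.py '{"wx":[0,0,0,0,0],"wy":[0.5,0.5,0.5,0.5,0.5],"wz":[0,0,0,0,0],"dx":[-0.006,-0.006,-0.006,-0.006,-0.006],"dy":[0,0,0,0,0],"dz":[0.14,0.14,0.14,0.14,0.14],"finger_gap":[0.04,0.04,0.04,0.04,0.04]}' >/dev/null
python3 shift.py '{"wx":[0,0,0,0],"wy":[0.5,0.5,0.15,0],"wz":[0,0,0,0],"dx":[-0.006,-0.006,0,0],"dy":[0,0,0,0],"dz":[0.14,0.14,0.04,0],"finger_gap":[0.04,0.04,0.04,0.04]}' >/dev/null;python3 chk.py wrist;python3 st.py|tail -3
python3 shift.py '{"wx":[0,0,0,0,0],"wy":[0,0,0,0,0],"wz":[0,0,0,0,0],"dx":[-0.2,-0.4,-0.6,-0.6,-0.6],"dy":[0,0,0,0,0],"dz":[0,0,0,0,0],"finger_gap":[0.04,0.04,0.04,0.04,0.04]}' >/dev/null
python3 shift.py '{"wx":[0,0,0,0,0],"wy":[0,0,0,0,0],"wz":[0,0,0,0,0],"dx":[-0.6,-0.4,-0.2,0,0],"dy":[0,0,0,0,0],"dz":[0,0,0,0,0],"finger_gap":[0.04,0.04,0.04,0.04,0.04]}' >/dev/null
python3 chk.py wrist scene top
python3 - <<'E'
import pickle,cv2,numpy as np
F=pickle.load(open('last.pkl','rb'))
a=F['wrist']['pixels'][60:330,130:450]; b=F['scene']['pixels'][165:255,160:280];c=F['top']['pixels'][185:260,145:245]
r=lambda i,w,h:cv2.resize(i,(w,h),interpolation=2)
cv2.imwrite('pics/c6.png',np.vstack([np.hstack([r(a,400,300),r(b,400,300)]),np.hstack([r(c,400,300),r(F['top']['pixels'],400,300)])])[:,:,::-1])
E
```

```text
t 20.8 tcp [0.5126 0.0848 0.1449] lip [0.519  0.1535 0.1468] tip 0.1 yaw  F [ 0.5855 -0.379  -0.9184] w 0.0509
bin dark: n 5162 profile/10 [188  96 185 197 195 184  33  54 191 198 198 188  31   0   0   0   0   0
   0 206 340 348 359 360 361 363 365 359 354 338 329 324 313 299 144   0
   0   0   0   0   0   0   0   0   0   0   0   0   0   0   0   0   0]
 [[ 0.0788  0.9969 -0.0008]
 [ 0.9969 -0.0788 -0.0012]
 [-0.0013 -0.0007 -1.    ]] [-0.5857  0.5044  0.4526  2.152  -0.4024  0.5669  0.0828] [ 0.5855 -0.379  -0.9184] 0.050920531019005795
t 21.95 tcp [ 0.4984 -0.0923  0.1443] lip [ 0.5047 -0.0236  0.1464] tip -0.0 yaw  F [ 0.1776  0.0273 -1.9361] w 0.051
bin dark: n 5056 profile/10 [  0   0   0   0   0   0   0   0   0   0   0   0   0   0   0   0   0   0
   0 200 341 327 345 352 357 355 356 346 350 331 328 324 313 295 136   0
   0   0   0   0   0   0   0   0   0   0   0   0   0   0   0   0   0]
housing dark scene 124
```

View pics/c6.png

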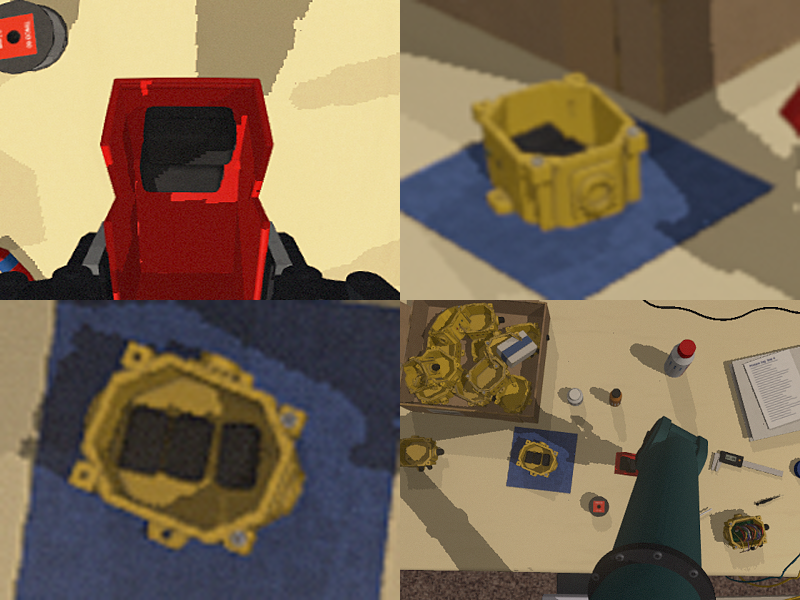

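Three cores lie in the housing, as three dark blocks in the lower-left top view, and two remain on the bin's ramp, so all five are accounted for. I move back, tilt the bin backward so those two slide to the floor, then set it down.

In the tool's units: -0.03 m is -0.6, -0.02 m is -0.4.

```bash
python3 shift.py '{"wx":[0,0,0,0,0],"wy":[0,0,0,0,0],"wz":[0,0,0,0,0],"dx":[-0.3,-0.6,-0.6,-0.4,-0.2],"dy":[0.12,0.24,0.24,0.16,0.08],"dz":[0,0,0,0,0],"finger_gap":[0.04,0.04,0.04,0.04,0.04]}' >/dev/null
python3 shift.py '{"wx":[0,0,0,0,0],"wy":[0.5,0.5,0.5,0.5,0],"wz":[0,0,0,0,0],"dx":[0,0,0,0,0],"dy":[0,0,0,0,0],"dz":[0,0,0,0,0],"finger_gap":[0.04,0.04,0.04,0.04,0.04]}' >/dev/null; python3 chk.py
python3 shift.py '{"wx":[0,0,0,0],"wy":[0.5,0.5,0,0],"wz":[0,0,0,0],"dx":[0,0,0,0],"dy":[0,0,0,0],"dz":[0,0,0,0],"finger_gap":[0.04,0.04,0.04,0.04]}' >/dev/null; python3 chk.py
```

```text
t 23.0 tcp [ 0.5311 -0.2032  0.1438] lip [ 0.5373 -0.1407  0.1724] tip -22.8 yaw  F [-0.0997  1.3913 -1.8322] w 0.0509
bin dark: n 4644 profile/10 [  0   0   0   0   0   0   0   0   0   0   0   0   0   0   0   0   0   0
   0   0   0   0  83 292 307 327 339 344 337 347 337 334 311 313 296 289
 279 109   0   0   0   0   0   0   0   0   0   0   0   0   0   0   0]
t 23.45 tcp [ 0.5321 -0.1998  0.1448] lip [ 0.5373 -0.1442  0.1853] tip -34.3 yaw  F [-0.2412  0.1911 -2.3959] w 0.0509
bin dark: n 3904 profile/10 [  0   0   0   0   0   0   0   0   0   0   0   0   0   0   0   0   0   0
   0   0   0   0   0   0   0   0   0   0   0   0   0   0   0   0   0   0
   0   0 158 232 267 296 289 295 306 315 289 274 280 280 270 265  88]
```

```bash
python3 shift.py '{"wx":[0,0,0,0,0],"wy":[-0.5,-0.5,-0.5,-0.5,-0.5],"wz":[0,0,0,0,0],"dx":[0,0,0,0,0],"dy":[0,0,0,0,0],"dz":[0,0,0,0,0],"finger_gap":[0.04,0.04,0.04,0.04,0.04]}' >/dev/null
python3 shift.py '{"wx":[0,0,0,0,0],"wy":[-0.5,0,0,0,0],"wz":[0,0,0,0,0],"dx":[0,0,0,0,0],"dy":[0,0,0,0,0],"dz":[0,0.4,0.6,0.6,0.3],"finger_gap":[0.04,0.04,0.04,0.04,0.04]}' >/dev/null
python3 shift.py '{"wx":[0,0,0],"wy":[0,0,0],"wz":[0,0,0],"dx":[0,0,0],"dy":[0,0,0],"dz":[0.16,0,0],"finger_gap":[0.04,0.04,0.04]}' ; python3 chk.py;python3 st.py
```

```text
t: 24.75
tool_pos: [0.5326, -0.2022, 0.0425]
orientation: [0.734, 0.679, 0.0, 0.001]
contact_force: [-0.0, -0.9, -1.8]
gripper_width: 0.0508
grasp_force: 85.2
t 24.8 tcp [ 0.5327 -0.2024  0.0427] lip [ 0.5391 -0.1337  0.0446] tip 0.0 yaw  F [ 0.6618 -0.2043 -1.8751] w 0.0508
bin dark: n 4039 profile/10 [  0   0   0   0   0   0   0   0   0   0   0   0   0   0   0   0   0   0
   0   0   0   0   0   0   0   0   0   0   0   0   0   0   0   0   0   0
  54 225 253 296 301 302 291 313 313 263 282 278 274 273 259  62   0]
24.8 [ 0.5327 -0.2024  0.0427] grip pt [ 0.5326 -0.2024  0.0617] 
 [[ 0.079   0.9969  0.0022]
 [ 0.9969 -0.079  -0.0007]
 [-0.0005  0.0022 -1.    ]] [ 0.0865  0.6989  0.2783  2.0834 -0.4544  0.4143  0.6428] [ 0.6618 -0.2043 -1.8751] 0.0508152928991669
```

In the tool's units: 0.006 m is 0.12, 0.004 m is 0.08.

```bash
python3 shift.py '{"wx":[0,0,0],"wy":[0,0,0],"wz":[0,0,0],"dx":[0,0,0],"dy":[0,0,0],"dz":[0.12,0.08,0],"finger_gap":[0.04,0.04,0.04]}'|grep -E 'pos|cont'
python3 shift.py '{"wx":[0,0],"wy":[0,0],"wz":[0,0],"dx":[0,0],"dy":[0,0],"dz":[0.03,0],"finger_gap":[0.04,0.04]}'|grep -E 'pos|cont'
python3 shift.py '{"wx":[0,0],"wy":[0,0],"wz":[0,0],"dx":[0,0],"dy":[0,0],"dz":[0.03,0],"finger_gap":[0.04,0.04]}'|grep -E 'pos|cont'
```

```text
tool_pos: [0.5315, -0.2019, 0.0312]
contact_force: [-0.7, -1.2, -0.9]
tool_pos: [0.5318, -0.2021, 0.03]
contact_force: [0.3, 0.6, -2.2]
tool_pos: [0.5319, -0.2021, 0.0299]
contact_force: [-1.7, 1.0, 8.6]
```

```bash
python3 shift.py '{"wx":[0,0,0,0,0],"wy":[0,0,0,0,0],"wz":[0,0,0,0,0],"dx":[0,0,0,0,0],"dy":[0,0,0,0,0],"dz":[0,0,0,0,0],"finger_gap":[0.055,0.06,0.07,0.085,0.085]}'|grep -E 'pos|cont|wid'
python3 shift.py '{"wx":[0,0,0,0,0],"wy":[0,0,0,0,0],"wz":[0,0,0,0,0],"dx":[0,0,0,0,0],"dy":[0,0,0,0,0],"dz":[0,-0.2,-0.4,-0.6,-0.8],"finger_gap":[0.085,0.085,0.085,0.085,0.085]}'|grep -E 'pos|cont|wid'
python3 shift.py '{"wx":[0,0,0,0,0],"wy":[0,0,0,0,0],"wz":[0,0,0,0,0],"dx":[0,-0.6,-0.8,-0.8,0],"dy":[0,0,0,0,0],"dz":[-0.8,-0.6,0,0,0],"finger_gap":[0.085,0.085,0.085,0.085,0.085]}'|grep -E 'pos|cont|wid'
python3 chk.py scene top wrist
python3 - <<'E'
import pickle,cv2,numpy as np
F=pickle.load(open('last.pkl','rb'))
r=lambda i,w,h:cv2.resize(i,(w,h),interpolation=2)
a,b,c=F['wrist']['pixels'],F['scene']['pixels'],F['top']['pixels']
cv2.imwrite('pics/c7.png',np.vstack([np.hstack([r(a,400,300),r(b,400,300)]),np.hstack([r(c[185:260,145:245],400,300),r(b[200:350,280:480],400,300)])])[:,:,::-1])
E
```

```text
tool_pos: [0.5318, -0.202, 0.0284]
contact_force: [0.0, -0.5, 0.4]
gripper_width: 0.0851
tool_pos: [0.5306, -0.2015, 0.1289]
contact_force: [-0.1, -0.3, 0.5]
gripper_width: 0.0852
tool_pos: [0.5212, -0.3195, 0.2007]
contact_force: [-1.0, -0.3, 0.0]
gripper_width: 0.0849
t 27.15 tcp [ 0.5228 -0.311   0.1986] lip [ 0.5293 -0.2423  0.2007] tip -0.1 yaw  F [-0.0042  1.5455 -0.476 ] w 0.0848
bin dark: n 1314 profile/10 [  0   0 141 158 147 101  98 121 120 100   0   0   0   0   0   0   0   0
   0   0   0   0   0   0   0   1   8 125 149 145  96  95  82  99  94 126
 121 127  45   0   0   0   0   0   0   0   0   0   0   0   1   0   0]
housing dark scene 117
```

View pics/c7.png

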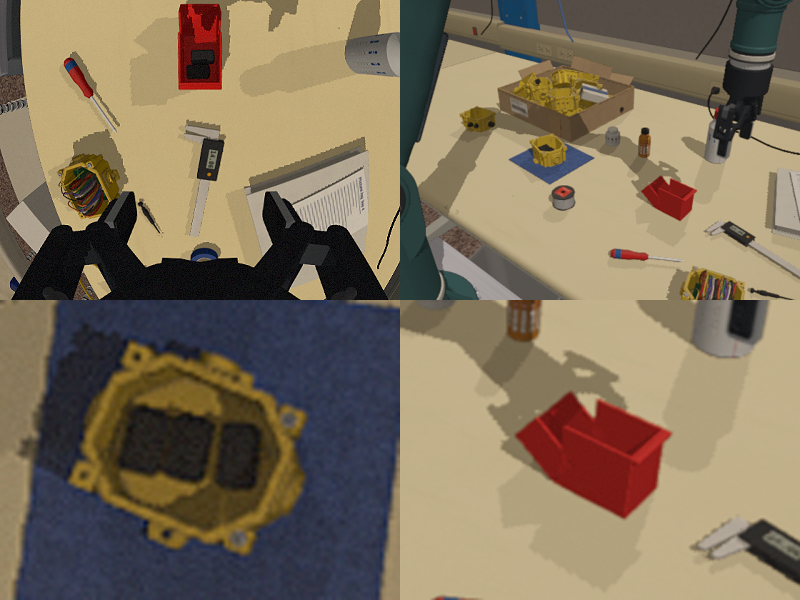

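The bin stands upright with two cores inside. The housing holds three and is still on its mat, the bystanders are undisturbed and the gripper is clear.

```bash
python3 -c "
from rig import bot
print(bot.job_done())"
```

```text
the job is handed in; nothing more can be done
None
```

Job handed in at about 27 s: three cores are in the housing and two are in the bin, which stands upright and released on the bench; nothing was spilled and the bottle, spool and jar were not disturbed.

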